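# Clamp a glued sanding paddle in a bench press with a reversible ratchet handle

## Task

The block has just been glued to the sanding paddle: lay the paddle flat on the bed of the little bench press with the middle of its block end under the platen, and clamp it. The ratchet is still set to wind the platen up, so first flip its direction lever to the other side, then work the handle to and fro until the screw is at its stop and the block is held tight; leave the lever on that side and let go. Leave the other things on the desk where they are.

Things in the scene. Friction and masses are not known exactly. Their poses are not given: they have to be found in the camera images.
- press: Small grey C-shaped bench press, fixed. Origin on the desk below the axis of its upright screw; +x to its back, +y to its left, z up. Column 77 to 115 mm behind the axis, 60 mm wide. The throat is open to the front and both sides; above it boss and arm, 68 mm wide, underside 104 mm above the desk; ratchet head on top, radius 41 mm, 151 to 174 mm high; screw end to 215 mm
- press_bed (a point): Middle of the flat bed under the platen, on the screw's axis, 18 mm above the desk: top of the base plate, which reaches 70 mm in front of the axis, 120 mm behind it and 80 mm to each side
- platen_face (a point): Centre of the platen's round pressing face (60 mm across, looking down) at the screw's lower end, on its axis. It moves straight down as the nut turns clockwise; screw and platen do not turn. The face is a pad sprung against the screw (12 N preload, 12 N more a millimetre). At the start it hangs 67 to 71 mm above the desk
- press_platen: Platen and screw, one sliding part; origin on the screw's axis, 74 mm below the pressing face (when its pad is not pressed in)
- press_nut (a joint): Angle of the toothed ratchet nut in the head (rad), growing clockwise seen from above; 5 mm of platen travel down a radian. 0.6 to 1.4 at the start; 3.6 at its stop, where it turns no further. A 40 mm thick block on the bed is touched at 3.2; at the stop the pad squeezes it with some 30 N. It stays where it is left (0.25 N m of friction)
- press_handle (a joint): Angle of the handle (rad): 0 points to the press's right (-y); grows as it swings clockwise seen from above, to the press's front. Stops at -1.0 (back) and +0.55 (front); stays where left (0.25 N m friction). Flat bar 24 mm wide, top 162 mm above the desk. Its pawl drives the nut one way and clicks over the 12 teeth (0.52 rad apart) the other way
- handle_grip (a point): Centre of the upright black grip at the handle's end, 160 mm from the screw's axis: 27 mm across, 58 mm tall (165 to 223 mm above the desk, centre at 194 mm), turning freely on its own pin
- pawl_lever (a joint): Angle of the ratchet's direction lever (one piece with the pawl) on the handle (rad), growing anticlockwise from above. Positive (start): the handle drives the nut anticlockwise, platen up, and runs free clockwise. Negative: drives clockwise, platen down, runs free anticlockwise. A spring snaps it to either side: 0.50, or as little as 0.1 with the pawl on a tooth
- lever_pivot (a point): Pivot of the direction lever, on the handle's centre line 48 mm from the screw's axis, at the lever's height (181 mm). The lever lies over the handle and points outward. Under 1 N at its tab takes it over; it will not flip while the handle is being pushed hard the way it drives
- lever_tab (a point): Centre of the upright thumb tab on the lever, 55 mm from its pivot: 18 mm along the lever, 10 mm thick, 28 mm tall (182 to 210 mm above the desk). At full throw it stands 26 mm to one side of the handle's centre line
- paddle_block (a point): Centre of the block end of the wooden sanding paddle, 20 mm above its underside. The paddle: a lath 225 x 34 x 20 mm lying flat, a block 80 x 54 x 20 mm glued on top of one end (40 mm thick together). x points along the lath away from the block, z up; the lath runs from x = -40 to x = +185 mm, the block from -40 to +40. Mass about 0.2 kg
- paddle_lath (a point): Centre of the paddle's bare lath, its handle: 135 mm along x from paddle_block, 10 mm above the underside; the lath is 34 mm wide and 20 mm thick here
- glue_tube_mid (a point): Bystander: crumpled glue tube lying flat, 42 x 136 x 30 mm. Point at its centre, 15 mm above its underside
- remote_mid (a point): Bystander: grey remote control lying flat, 179 x 47 x 19 mm. Point at its centre, 9.5 mm above its underside
- tape_roll_mid (a point): Bystander: roll of brown parcel tape lying flat, 96 mm across, 48 mm high. Point at its centre, 24 mm above its underside
- salt_jar_mid (a point): Bystander: glass jar with a grey screw lid, 72 mm across, 102 mm high. Point at its centre, 51 mm above its underside
- flip_bottle_mid (a point): Bystander: white bottle with a blue flip cap, 53 mm across, 157 mm high. Point at its centre, 78 mm above its underside
- mug_mid (a point): Bystander: dotted white mug, 82 mm across (117 mm with its handle), 91 mm high. Point at its centre, 45 mm above its underside
- water_bottle_mid (a point): Bystander: clear water bottle, 90 mm across, 305 mm high. Point at its centre, 150 mm above its underside

How it is judged:
On the way:
1. The direction lever is flipped to its platen-down side before the screw is tightened (value of joint pawl_lever below -0.08 rad and value of joint press_nut below 2.9 rad), for 0.2 s.
At the end, for the whole second after the job is handed in: The paddle lies flat on the press's bed (tilt under 0.06 rad) and still, the centre of its block end within 20 mm of the screw's axis, squeezed by the platen with more than 15 N, the ratchet nut at its stop (beyond 3.4 rad), and the direction lever on its platen-down side (contact force between press_platen and paddle above 15 N and horizontal distance between paddle_block and platen_face below 0.02 m and angle between paddle_block's own z axis and vertical below 0.06 rad and value of joint press_nut above 3.4 rad and value of joint pawl_lever below -0.08 rad and linear speed of paddle below 0.02 m/s); the robot touches nothing.
It fails at once if Another thing on the desk is shifted by more than 30 mm or knocked over (distance of any of glue_tube_mid, remote_mid, tape_roll_mid, salt_jar_mid, flip_bottle_mid, mug_mid, water_bottle_mid from where it was at the start of the episode above 0.03 m).
It also fails if it takes over 69 s, if anything falls off the work surface, if the arm or the gripper's body presses on something with over 40 N, if the wrist force passes 120 N, or if a joint passes its speed limit or range.

## Robot

A 7-joint arm with a two-finger parallel gripper is mounted at the origin on the work surface; the furniture and walls round the work are solid. World frame = base frame: x ahead of the robot, y to its left, z up, the work surface at z = 0. Lengths are in m, angles in rad, forces in N, time in s.
With the tool pointing down it reaches from about 0.425 to 0.95 m from the base axis. Payload 4.7 kg.
Tool frame: the origin (TCP) lies between the finger pads; the fingertips stand 25 mm ahead of it and the grasp point (between the pads) lies 6 mm ahead of it; z points along the fingers, y is the line along which they close (so a half turn about z gives the same grasp; the last joint's range is limited). The gripper opens to 85 mm and grips with 20 to 120 N. Pads are 22 mm wide; open, the fingers measure 114 mm over their backs; the gripper's body (76 mm by 85 mm) begins 54 mm behind the grasp point. The pads swing forward as they close: fully open they stand 13 mm farther back than shut.
Start: joints at [-1.222, 0.469, -0.049, 1.532, 0.024, 1.141, -0.082], TCP at [0.249, 0.627, 0.225] pointing down, gripper open.
Joint ranges: [-2.59, 2.59], [-0.33, 1.99], [-1.39, 1.29], [0.1, 2.45], [-1.04, 4.18], [0.21, 1.99], [-2.66, 2.66]. Speed limits (rad/s): [2.57, 2.57, 3.14, 3.14, 3.14, 3.14, 3.14].

## Interface

Orientations are given as a 3x3 rotation matrix whose columns are the frame's x, y, z axes.
In Python, from rig import * gives the robot as it stands. Calls block until the motion is done:
- movep(position, orientation): joint-space move of the TCP to a pose.
- move_l(position, attitude=None, feed=0.15, until_force=None): straight line of the TCP; attitude=None keeps the orientation; feed is the mean speed in m/s. With until_force (N) it stops when the force on the tool has changed by that much, and returns True; else False.
- move_joints(angles): joint-space move.
- command_gripper(opening, newtons=None): finger opening in m; newtons is the grip in N (None keeps the last); returns when the fingers have stopped.
- sleep(seconds).
- inverse_kinematics(position, orientation): joint angles nearest the present ones, or None.
- sense(): the state.
- camera(name): name is "scene" or "side" or "wrist"; returns (picture, depth): 384x512x3 uint8, red, green, blue; 384x512 float32, m along the optical axis (not along the pixel's ray), 0 where there is no reading.
- camera_params(name): a dict with "K" (3x3 intrinsics, pixels), "dist" ([k1, k2, p1, p2, k3] as OpenCV has them; the pictures are not rectified), "position" and "rotation" of the camera in the world; the wrist camera has in their place "tool_from_camera" (4x4, takes a point from camera to tool coordinates, whose origin is the TCP and whose axes are the flange's). Camera axes: x right, y down, z forward; pixel columns grow to the right and rows downward; lengths in m; the calibration is good to about 2 mm. A picture is of the moment at which its call begins: read the wrist's pose just before it. camera_params takes no time and is no camera call.
A pose or a line that the arm cannot do raises Unreachable and nothing moves.
- finish_job(): hands the job in; it is judged then, once.
The state is a dict: "time_s": time; "joint_pos": joint angles; "qd": joint speeds; "joint_efforts": joint torques, N m; "position": TCP position; "tcp_rot": TCP orientation; "wrist_force": force on the tool from outside, world axes, zero at the start; "ft_torque": the same for the moment, N m; "finger_gap": finger opening in m; "gripper_force": force on a finger pad.
Only numpy, scipy, OpenCV 4.12 (cv2) and the standard library are available. Lean on these libraries where they do the work, as an engineer would, in place of code of your own. Each camera call takes 0.05 s, during which the arm holds its last target. There are 200 camera calls.

## Working session

There is one attempt and no reset: what is moved stays moved. The work goes in short steps, each a Python script; the robot and the scene stay as the last script left them, time stands still between calls to the robot, and variables do not carry over. Pictures are saved under pics/ and viewed, at most 10 in all, crops included, and the job is handed in when it is done.

```bash
mkdir -p pics; ls; cat > h.py <<'E'
from rig import *
import numpy as np, cv2
def cloud(name):
    st=sense(); im,d=camera(name); p=camera_params(name)
    K=np.array(p["K"],float); dist=np.array(p["dist"],float)
    v,u=np.mgrid[0:384,0:512]
    n=cv2.undistortPoints(np.stack([u,v],-1).reshape(-1,1,2).astype(np.float64),K,dist).reshape(384,512,2)
    P=np.dstack([n[...,0]*d,n[...,1]*d,d])
    if "position" in p: R=np.array(p["rotation"]);t=np.array(p["position"])
    else:
        T=np.array(p["tool_from_camera"]);Rt=np.array(st["tcp_rot"]);R=Rt@T[:3,:3];t=Rt@T[:3,3]+np.array(st["position"])
    W=P@R.T+t; W[d==0]=np.nan
    return im,W
def save(n,im): cv2.imwrite("pics/"+n+".png",cv2.cvtColor(im,cv2.COLOR_RGB2BGR))
E
python3 - <<'E'
from h import *
a,W=cloud("scene"); b,V=cloud("side")
np.save("scene.npy",W);np.save("side.npy",V)
save("s0",a); save("s1",b)
for n in("scene","side"):print(camera_params(n)["position"])
print(sense()["tcp_rot"],sense()["time_s"])
E
```

```text
pics
[-0.29715772 -0.74764127  1.22301666]
[-0.08145267 -0.29097222  0.94161592]
[[-9.29488506e-01  3.68850601e-01 -5.92917462e-04]
 [ 3.68851073e-01  9.29487017e-01 -1.66502527e-03]
 [-6.30364903e-05 -1.76632009e-03 -9.99998438e-01]] 0.1
```

View pics/s0.png

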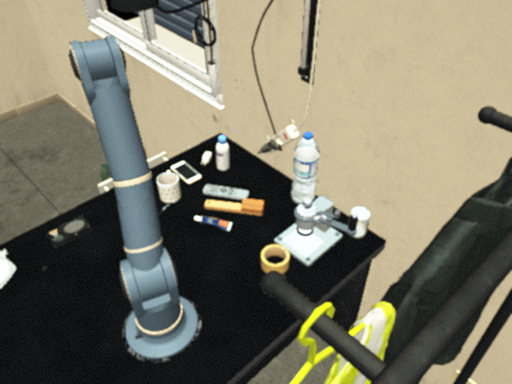

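View pics/s1.png

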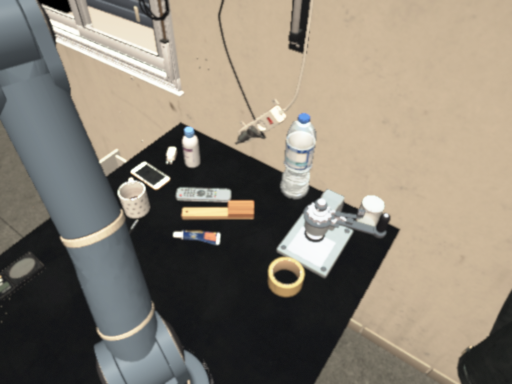

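Scene: paddle at (234,207) scene / (218,211) side, block end to the right; press at (315,240) side, handle pointing right to grip (385,222), jar behind it at (371,210); tape roll at (286,277), remote just behind the paddle.

```bash
python3 - <<'E'
from h import *
W=np.load("side.npy"); V=np.load("scene.npy")
b=cv2.imread("pics/s1.png"); a=cv2.imread("pics/s0.png")
c=np.hstack([cv2.resize(b[165:305,260:410],None,fx=4,fy=4)[:560], cv2.resize(a[185:270,260:390],None,fx=1.5,fy=1.5).repeat(1,0) if 0 else np.zeros((560,1,3),np.uint8)])
cv2.imwrite("pics/c1.png",c)
hsv=cv2.cvtColor(b,cv2.COLOR_BGR2HSV)
def rect(X,m,n):
    P=X[m]; P=P[~np.isnan(P).any(1)]
    r=cv2.minAreaRect(P[:,:2].astype(np.float32)); print(n,len(P),np.round(r[0],3),np.round(r[1],3),round(r[2],1),'zmed',np.round(np.percentile(P[:,2],[5,50,95]),3),'mean',P.mean(0).round(3))
for nm,X,im,box in(("side",W,b,(170,265,190,230)),("scene",V,a,(198,272,192,220))):
    u0,u1,v0,v1=box; m=np.zeros((384,512),bool); m[v0:v1,u0:u1]=1
    h=cv2.cvtColor(im,cv2.COLOR_BGR2HSV); wood=(h[...,1]>90)&(h[...,2]>120)&(h[...,0]>5)&(h[...,0]<28)
    z=X[...,2]
    rect(X,m&wood&(z>.03),nm+" block"); rect(X,m&wood&(z>.012)&(z<.025),nm+" lath")
for n,X,(u,v) in [("bedcorners",W,(281,248)),("",W,(322,273)),("",W,(335,195)),("",W,(356,207)),("screw",W,(321,203)),("grip",W,(386,219)),("jarlid",W,(373,203)),("bottle cap",W,(303,119)),("tape",W,(286,263)),("mug",W,(132,187)),("remote",W,(203,194)),("glue",W,(198,237)),("lever?",W,(345,214))]:
    print(n,X[v-1:v+2,u-1:u+2].reshape(-1,3).round(3)[[0,4,8]].tolist())
E
```

```text
side block 389 [0.53  0.168] [0.058 0.079] 36.3 zmed [0.033 0.04  0.043] mean [0.527 0.166 0.04 ]
side lath 127 [0.483 0.224] [0.039 0.221] 33.2 zmed [0.013 0.018 0.024] mean [0.463 0.232 0.018]
scene block 254 [0.526 0.172] [0.062 0.082] 38.7 zmed [0.033 0.041 0.046] mean [0.523 0.169 0.041]
scene lath 165 [0.462 0.214] [0.096 0.224] 38.0 zmed [0.013 0.019 0.024] mean [0.46  0.251 0.019]
bedcorners [[0.49, -0.005, 0.017], [0.486, -0.01, 0.022], [0.488, -0.013, 0.017]]
 [[0.486, -0.142, 0.018], [0.484, -0.146, 0.019], [0.485, -0.15, 0.016]]
 [[0.653, -0.073, 0.147], [0.652, -0.077, 0.146], [0.65, -0.081, 0.146]]
 [[0.782, -0.113, -0.0], [0.781, -0.118, -0.002], [0.775, -0.123, 0.002]]
screw [[0.548, -0.074, 0.21], [0.546, -0.078, 0.211], [0.545, -0.081, 0.211]]
grip [[0.587, -0.232, 0.221], [0.584, -0.235, 0.222], [0.585, -0.238, 0.219]]
jarlid [[0.731, -0.167, 0.103], [0.73, -0.171, 0.102], [0.728, -0.175, 0.102]]
bottle cap [[0.709, 0.085, 0.309], [0.708, 0.081, 0.308], [0.707, 0.077, 0.307]]
tape [[0.444, -0.049, 0.037], [0.446, -0.051, 0.031], [0.447, -0.054, 0.028]]
mug [[0.377, 0.487, 0.069], [0.377, 0.484, 0.066], [0.378, 0.482, 0.062]]
remote [[0.52, 0.319, 0.017], [0.519, 0.313, 0.017], [0.516, 0.306, 0.02]]
glue [[0.376, 0.216, 0.021], [0.375, 0.211, 0.02], [0.376, 0.208, 0.017]]
lever? [[0.575, -0.135, 0.183], [0.569, -0.139, 0.187], [0.57, -0.142, 0.185]]
```

View pics/c1.png

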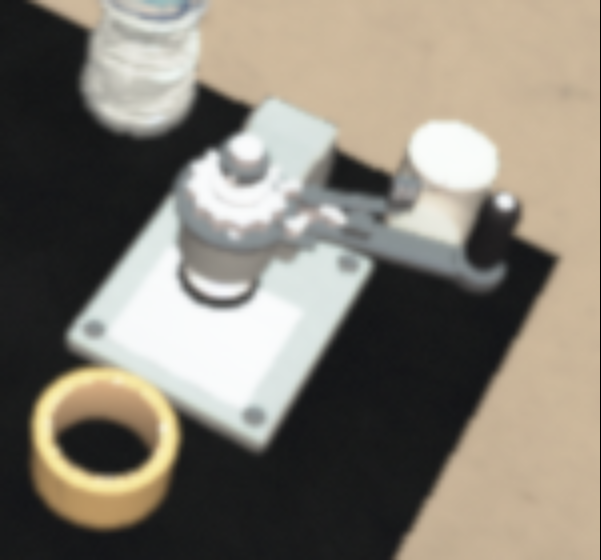

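Press front faces the robot (yaw near 0), handle points right with the lever tab on its back side at crop (405,190). Lath can go out to the left (+y); the tape blocks the front. I'll fit the exact geometry.

```bash
python3 - <<'E'
from h import *
W=np.load("side.npy").reshape(-1,3); V=np.load("scene.npy").reshape(-1,3)
for X,f,n in((W,"s1","side"),(V,"s0","scene")):
    h=cv2.cvtColor(cv2.imread(f"pics/{f}.png"),cv2.COLOR_BGR2HSV).reshape(-1,3).astype(int)
    x,y,z=X.T
    def box(m,l):
        P=X[m]; 
        if len(P)<5: print(l,len(P));return
        r=cv2.minAreaRect(P[:,:2].astype(np.float32)); print(n,l,len(P),np.round(r[0],3),np.round(r[1],3),round(r[2],1))
    reg=lambda a,b,c,d:(x>a)&(x<b)&(y>c)&(y<d)
    box(reg(.45,.75,-.2,.05)&(z>.013)&(z<.023),"bed")
    wood=(h[:,1]>90)&(h[:,2]>110)&(h[:,0]>5)&(h[:,0]<28)
    m=wood&reg(.35,.62,.1,.4)&(z>.012)&(z<.05)
    P=X[m][:,:2]; c=P.mean(0); box(m,"paddle"); vx=cv2.fitLine(P.astype(np.float32),cv2.DIST_HUBER,0,.01,.01).ravel(); print(n,"line",vx.round(3))
    b=m&(z>.032); box(b,"blk")
    l=m&(z<.024); L=X[l&(np.hypot(x-.53,y-.168)>.06)][:,:2]; vx=cv2.fitLine(L.astype(np.float32),cv2.DIST_HUBER,0,.01,.01).ravel(); print(n,"lathline",vx.round(3))
    box(reg(.38,.56,-.13,0)&(z>.043)&(z<.052)&(h[:,0]<35)&(h[:,1]>60),"tape")
    box(reg(.4,.7,.22,.45)&(z>.012)&(z<.025)&~wood&(h[:,1]<70),"remote")
    box(reg(.3,.5,.1,.27)&(z>.01)&(z<.035)&~wood,"glue")
    box(reg(.5,.6,-.13,-.03)&(z>.2),"screw")
    box(reg(.5,.75,-.3,-.19)&(z>.205)&(z<.24),"grip")
    box(reg(.5,.75,-.215,-.12)&(z>.187)&(z<.22),"tab"); box(reg(.48,.64,-.16,0)&(z>.166)&(z<.178),"head")
    box(reg(.6,.7,-.16,0)&(z>.13)&(z<.16),"column")
    box(reg(.5,.8,-.3,-.1)&(z>.095)&(z<.107),"jar")
E
```

```text
side bed 2025 [ 0.593 -0.055] [0.286 0.199] 1.6
side paddle 560 [0.46  0.202] [0.121 0.226] 40.8
side line [ 0.666 -0.746  0.513  0.179]
side blk 379 [0.53  0.168] [0.058 0.079] 36.3
side lathline [ 0.557 -0.831  0.437  0.27 ]
side tape 257 [ 0.42  -0.071] [0.093 0.079] 89.5
side remote 627 [0.579 0.348] [0.189 0.179] 30.4
side glue 442 [0.419 0.225] [0.089 0.162] 89.7
side screw 106 [ 0.546 -0.076] [0.027 0.031] 27.4
side grip 104 [ 0.591 -0.231] [0.024 0.024] 71.4
side tab 69 [ 0.578 -0.161] [0.013 0.045] 36.8
side head 345 [ 0.554 -0.103] [0.058 0.119] 17.6
side column 306 [ 0.632 -0.073] [0.061 0.064] 88.5
side jar 529 [ 0.71  -0.143] [0.156 0.309] 51.4
scene bed 1195 [ 0.588 -0.06 ] [0.245 0.273] 83.7
scene paddle 463 [0.455 0.204] [0.129 0.226] 40.5
scene line [ 0.618 -0.787  0.507  0.182]
scene blk 246 [0.526 0.172] [0.062 0.082] 38.7
scene lathline [ 0.507 -0.862  0.439  0.273]
scene tape 151 [ 0.419 -0.068] [0.077 0.098] 0.7
scene remote 394 [0.558 0.324] [0.194 0.229] 11.1
scene glue 226 [0.433 0.215] [0.124 0.194] 32.3
scene screw 63 [ 0.547 -0.077] [0.031 0.03 ] 39.5
scene grip 63 [ 0.59  -0.229] [0.024 0.024] 78.8
scene tab 53 [ 0.574 -0.153] [0.014 0.059] 29.7
scene head 213 [ 0.561 -0.097] [0.061 0.122] 32.4
scene column 222 [ 0.635 -0.074] [0.066 0.062] 3.6
scene jar 328 [ 0.667 -0.2  ] [0.199 0.238] 89.5
```

```bash
cat >> h.py <<'E'
def Rdown(a):  # a: world angle (deg) of tool y
    a=np.radians(a); y=np.array([np.cos(a),np.sin(a),0]); z=np.array([0,0,-1.]); return np.column_stack([np.cross(y,z),y,z])
def info(*k):
    s=sense(); print(round(s["time_s"],2),np.round(s["position"],4),"gap",round(float(s["finger_gap"]),4),"F",np.round(s["wrist_force"],1))
E
python3 - <<'E'
from h import *
p=np.array([.475,.235,.30]); R=Rdown(38.5)
movep(p,R); command_gripper(.055,60)
im,W=cloud("wrist"); save("w0",im); np.save("w0.npy",W); info()
print(np.array(camera_params("wrist")["tool_from_camera"]).round(3))
E
```

```text
2.24 [0.475  0.2352 0.2999] gap 0.0551 F [ 0.3 -0.4 -0.1]
[[-0.    -0.954 -0.299  0.077]
 [ 1.    -0.    -0.     0.   ]
 [ 0.    -0.299  0.954 -0.149]
 [ 0.     0.     0.     1.   ]]
```

View pics/w0.png

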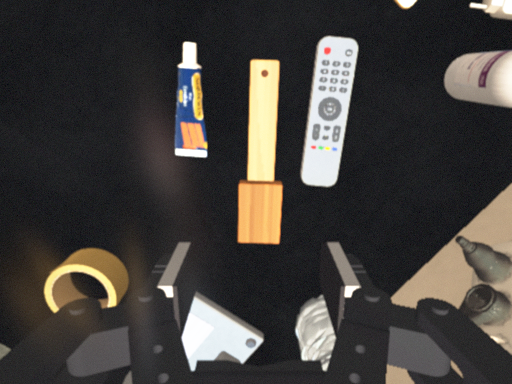

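Wrist view: block at (260,212), lath up to (265,62), remote at (330,110), glue tube at (192,100): enough finger room on both sides. Next: fit precisely, grasp, lift.

```bash
python3 - <<'E'
from h import *
W=np.load("w0.npy"); im=cv2.imread("pics/w0.png"); h=cv2.cvtColor(im,cv2.COLOR_BGR2HSV)
m=np.zeros((384,512),bool); m[55:250,225:295]=1
m&=(h[...,1]>70)&(h[...,2]>110)&(h[...,0]<30)
z=W[...,2]; L=W[m&(z>.012)&(z<.027)]; B=W[m&(z>.033)&(z<.05)]
rb=cv2.minAreaRect(B[:,:2].astype(np.float32)); rl=cv2.minAreaRect(L[:,:2].astype(np.float32))
print(rb,rl,np.median(B[:,2]),np.median(L[:,2]))
c=B[:,:2]; cb=np.array(rb[0]); cl=np.array(rl[0]); 
v=cv2.fitLine(L[:,:2].astype(np.float32),cv2.DIST_HUBER,0,.01,.01).ravel()
print("lathline ang",np.degrees(np.arctan2(v[1],v[0]))%180,v[2:], "b->l",np.degrees(np.arctan2(*(cl-cb)[::-1])),np.linalg.norm(cl-cb))
d=cl-cb; d/=np.linalg.norm(d); a=np.degrees(np.arctan2(d[1],d[0]))
g=cb+.105*d; R=Rdown(a-90)
print("block",cb,"grasp",g)
np.save("blk.npy",np.r_[cb,a])
if abs(np.linalg.norm(d*0+cl-cb)-.1125)<.012:
    movep([*g,.12],R); move_l([*g,.029],feed=.12,until_force=8); info()
    command_gripper(.0,80); info()
    move_l([g[0],g[1],.12],feed=.12); info()
    im,W=cloud("side"); save("s2",im[100:330,100:420])
    im,W=cloud("wrist"); save("w1",im)
E
```

```text
((0.5277549624443054, 0.17088621854782104), (0.054047126322984695, 0.08105790615081787), 36.62101745605469) ((0.4615045189857483, 0.2613120377063751), (0.04835942015051842, 0.14562776684761047), 35.673423767089844) 0.03991959836938214 0.019755822990735028
lathline ang 124.41591 [0.44888735 0.28278488] b->l 126.2283556640981 0.11209794837083772
block [0.52775496 0.17088622] grasp [0.46569944 0.25558635]
3.91 [0.4664 0.256  0.0298] gap 0.0553 F [-0.3  0.3  0.1]
4.47 [0.4657 0.2556 0.0291] gap -0.0001 F [-0.2  0.2 -0.9]
5.38 [0.4651 0.2553 0.1194] gap -0.0 F [0.5 0.3 0.1]
```

View pics/w1.png

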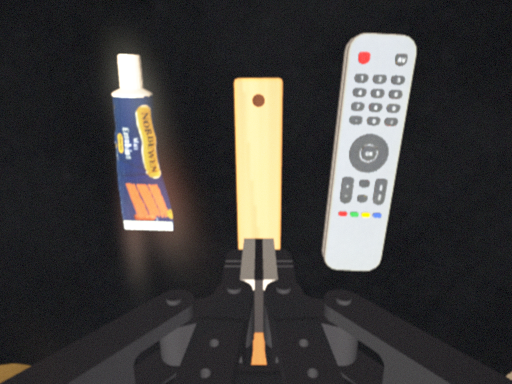

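The fingers closed empty; the lath lies unmoved beneath them. Check where the fingertips really are relative to the TCP.

```bash
python3 - <<'E'
from h import *
for g in (0,.035,.055):
    command_gripper(g); st=sense(); im,W=cloud("wrist"); R=st["tcp_rot"]; T=(W-st["position"])@np.array(R)
    sel=(np.abs(T[...,1])<.06)&(np.abs(T[...,0])<.03)&(T[...,2]>-.06)&(T[...,2]<.06)
    P=T[sel]; print(g,len(P),"zmax",np.percentile(P[:,2],[90,98,100]).round(4),"x",P[:,0].min().round(3),P[:,0].max().round(3))
    t=P[P[:,2]>P[:,2].max()-.012]; print("  tip x,y range",t[:,:2].min(0).round(3),t[:,:2].max(0).round(3))
    if g==.055:
        h=cv2.cvtColor(im,cv2.COLOR_RGB2HSV); v,u=np.mgrid[0:384,0:512]
        m=(h[...,1]>60)&(h[...,0]<30)&(u>215)&(u<305)&(v<245)&(W[...,2]>.01)&(W[...,2]<.05)
        L=W[m]; print(cv2.minAreaRect(L[:,:2].astype(np.float32)),np.median(L[:,2])); info()
        save("w2",im)
E
```

```text
0 7627 zmax [-0.023  -0.0144 -0.0097] x -0.012 0.015
  tip x,y range [ 0.006 -0.013] [0.012 0.014]
0.035 8098 zmax [-0.0208 -0.013  -0.0068] x -0.012 0.015
  tip x,y range [-0.011 -0.03 ] [0.012 0.03 ]
0.055 7602 zmax [-0.0214 -0.0148 -0.0099] x -0.011 0.015
  tip x,y range [-0.011 -0.04 ] [0.012 0.041]
((0.455659955739975, 0.2680470049381256), (0.03405948355793953, 0.12760363519191742), 36.550941467285156) 0.019919690684720243
6.62 [0.4657 0.2556 0.12  ] gap 0.0546 F [ 1.  -0.2  0.3]
```

View pics/w2.png

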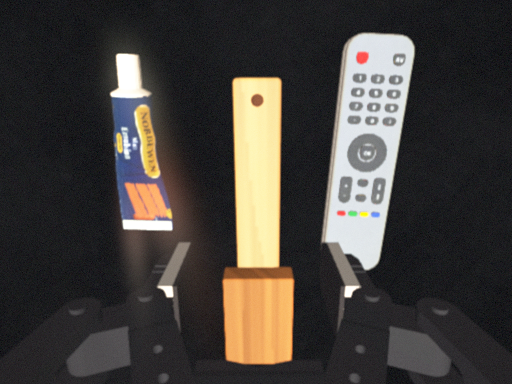

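The image says the fingertips sit about 8 mm *behind* the reported TCP (tip row 240 matches tool z ≈ -0.01), not 25 mm ahead, so the first close was above the lath. I'll go down guarded, by contact.

```bash
python3 - <<'E'
from h import *
cx,cy,a=np.load("blk.npy"); a=126.5; d=np.array([np.cos(np.radians(a)),np.sin(np.radians(a))])
g=np.array([cx,cy])+.105*d
move_l([*g,.035],Rdown(a-90),feed=.15)
hit=move_l([*g,-.006],feed=.04,until_force=5); info(); print(hit)
if hit: 
    z=sense()["position"][2]; move_l([*g,z+.004],feed=.04)
command_gripper(0,80); info()
if sense()["finger_gap"]>.025:
    move_l([*g,.09],feed=.12); info()
    im,W=cloud("wrist"); save("w3",im)
    print(sense()["gripper_force"],sense()["ft_torque"])
E
```

```text
8.51 [ 0.4655  0.2554 -0.0058] gap 0.055 F [-0.4  0.2 -0.7]
False
8.83 [ 0.4656  0.2554 -0.0054] gap 0.0325 F [-1.1 -0.9  4.8]
9.78 [0.4646 0.255  0.0892] gap 0.0324 F [-1.4  0.5 -2.4]
79.91708636283875 [ 0.08345852  0.10072494 -0.03939317]
```

Gripped (32 mm). Now carry it to the press's left side, lath pointing +y, and check before inserting.

```bash
python3 - <<'E'
from h import *
R=Rdown(0)
movep([.55,.175,.08],R); move_l([.55,.155,.02],feed=.12); info()
for n in("side","scene"):
    im,W=cloud(n); h=cv2.cvtColor(im,cv2.COLOR_RGB2HSV); x,y,z=np.moveaxis(W,-1,0)
    wood=(h[...,1]>90)&(h[...,2]>100)&(h[...,0]>5)&(h[...,0]<28)
    P=W[wood&(x>.49)&(x<.61)&(y>-.03)&(y<.12)&(z>.045)&(z<.085)]
    r=cv2.minAreaRect(P[:,:2].astype(np.float32)); A=np.c_[P[:,:2]-P[:,:2].mean(0),np.ones(len(P))]; co=np.linalg.lstsq(A,P[:,2],rcond=None)[0]
    print(n,len(P),np.round(r[0],4),np.round(r[1],3),r[2],"z",np.median(P[:,2]).round(4),"slope",co.round(3))
    P=W[(x>.52)&(x<.58)&(y>-.11)&(y<-.04)&(z>.19)&(z<.23)]; print(" screw",P.mean(0).round(4))
    save("i_"+n,im)
    if n=="side": cv2.imwrite("pics/i_crop.png",cv2.resize(cv2.cvtColor(im[150:300,210:410],cv2.COLOR_RGB2BGR),None,fx=4,fy=4))
E
```

```text
11.05 [0.5503 0.1558 0.0204] gap 0.0319 F [ 0.4  0.1 -2. ]
side 495 [0.5524 0.0596] [0.107 0.058] 89.91975402832031 z 0.0652 slope [0.105 0.002 0.063]
 screw [ 0.5443 -0.0771  0.2037]
scene 326 [0.5495 0.0635] [0.107 0.059] 87.43038177490234 z 0.0662 slope [0.068 0.018 0.064]
 screw [ 0.5458 -0.078   0.2047]
```

View pics/i_crop.png

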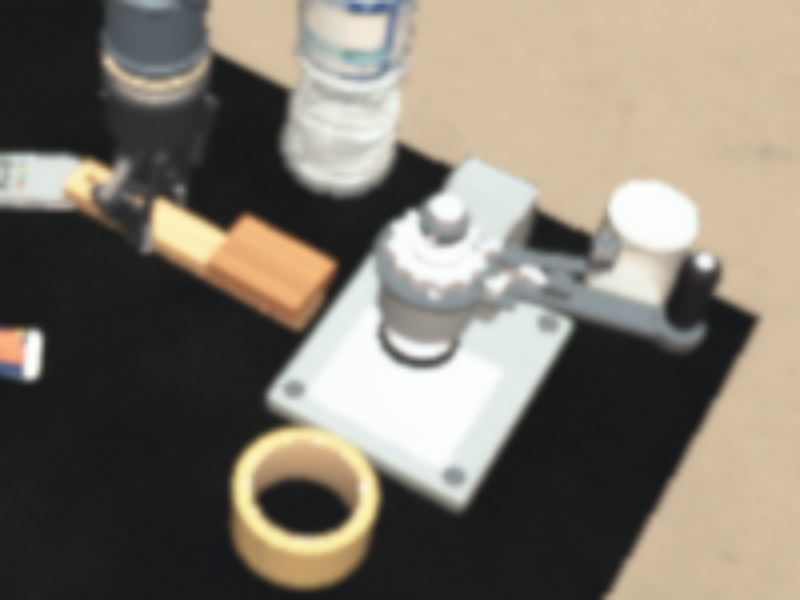

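Paddle is held level, block lined up with the throat. Insert, lower, release.

```bash
python3 - <<'E'
from h import *
move_l([.549,.155,.0163],feed=.08)
hit=move_l([.549,.0295,.0163],feed=.08,until_force=10); info(); print(hit)
if not hit:
    print(move_l([.549,.0295,.008],feed=.03,until_force=5)); info()
    command_gripper(.06); move_l([.549,.045,.06],feed=.15); info()
    move_l([.549,.10,.30],feed=.25)
    # hover where the wrist camera sees the handle and lever
    movep([.57,-.15,.33],Rdown(0)); info()
    im,W=cloud("wrist"); np.save("w4.npy",W); save("w4",im)
    im,W=cloud("side"); np.save("s4.npy",W); save("s4",im)
    im,W=cloud("scene"); np.save("c4.npy",W); save("c4",im)
    cv2.imwrite("pics/p4.png",np.hstack([cv2.resize(cv2.imread("pics/w4.png"),(400,300)),cv2.resize(cv2.imread("pics/s4.png")[150:300,210:410],(400,300))]))
E
```

```text
13.12 [0.549  0.0302 0.0163] gap 0.032 F [-0.   0.1 -2.7]
False
True
13.36 [0.5496 0.03   0.0126] gap 0.0322 F [-0.8  0.3  3.5]
14.22 [0.5489 0.0451 0.06  ] gap 0.0602 F [-0.8 -0.  -1.6]
16.35 [ 0.5703 -0.1479  0.3292] gap 0.0601 F [0.  0.7 0.3]
```

View pics/p4.png

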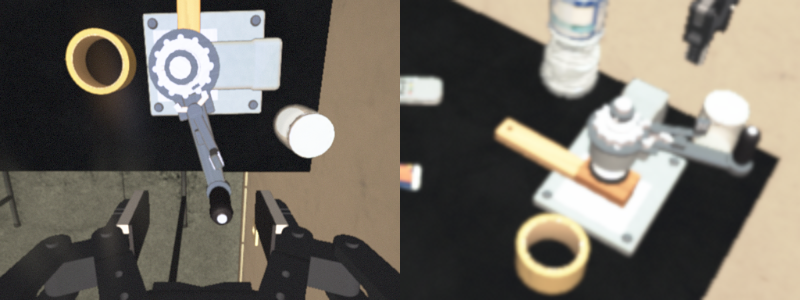

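Paddle is under the platen, lath out to the left. Wrist view (left half, scale 0.78): screw (180,68), grip (221,215), lever tab (217,157) on the back side. Get these in world coordinates.

```bash
python3 - <<'E'
from h import *
W=np.load("w4.npy"); x,y,z=np.moveaxis(W,-1,0); v,u=np.mgrid[0:384,0:512]
def b(m,n):
    P=W[m]; print(n,len(P),*( [np.round(cv2.minAreaRect(P[:,:2].astype(np.float32))[0],4),np.round(cv2.minAreaRect(P[:,:2].astype(np.float32))[1],3),P.mean(0).round(4),u[m].mean().round(),v[m].mean().round()] if len(P)>3 else []))
near=(v<300)
b(near&(z>.205)&(z<.225)&(abs(x-.548)<.025)&(abs(y+.077)<.025),"screw")
b(near&(z>.212)&(z<.235)&(abs(x-.59)<.04)&(y<-.2),"grip")
b(near&(z>.195)&(z<.216)&(abs(x-.6)<.05)&(y<-.12)&(y>-.21),"tab")
b(near&(z>.164)&(z<.18)&(np.hypot(x-.548,y+.077)<.05),"head")
# base plate / column yaw
b(near&(z>.013)&(z<.023)&(x>.46)&(x<.7)&(y>-.17)&(y<.01),"bed")
im=cv2.imread("pics/w4.png"); h=cv2.cvtColor(im,cv2.COLOR_BGR2HSV); wood=(h[...,1]>70)&(h[...,0]<28)&(h[...,0]>5)
b(wood&(z>.03)&(z<.045)&(y>0)&(abs(x-.55)<.05),"lath")
for n in("s4","c4"):
    W=np.load(n+".npy"); x,y,z=np.moveaxis(W,-1,0); im=cv2.imread(f"pics/{n}.png"); h=cv2.cvtColor(im,cv2.COLOR_BGR2HSV); wood=(h[...,1]>80)&(h[...,0]<28)&(h[...,0]>4)
    b(wood&(z>.03)&(z<.065)&(x>.5)&(x<.62)&(y>-.14)&(y<.13),n+" paddle"); b(wood&(z>.05)&(z<.065)&(x>.5)&(x<.62)&(y>-.14)&(y<0),n+" block")
    P=W[wood&(z>.05)&(z<.065)&(x>.5)&(x<.62)&(y>-.14)&(y<0)]; print(P.min(0).round(3),P.max(0).round(3),np.median(P[:,2]))
E
```

```text
screw 632 [ 0.5491 -0.0741] [0.02 0.02] [ 0.5493 -0.074   0.2109] 231.0 86.0
grip 714 [ 0.5912 -0.2275] [0.024 0.024] [ 0.591  -0.2252  0.2204] 283.0 273.0
tab 320 [ 0.5852 -0.1695] [0.011 0.018] [ 0.5851 -0.168   0.2076] 277.0 204.0
head 2986 [ 0.5516 -0.0811] [0.064 0.079] [ 0.5513 -0.0768  0.172 ] 237.0 88.0
bed 7121 [ 0.5886 -0.0823] [0.219 0.179] [ 0.5813 -0.0602  0.0181] 268.0 71.0
lath 513 [0.5493 0.009 ] [0.033 0.018] [0.5496 0.009  0.0379] 241.0 8.0
s4 paddle 377 [ 0.5472 -0.0052] [0.053 0.224] [ 0.5378 -0.0477  0.0499] 303.0 237.0
s4 block 227 [ 0.5484 -0.0765] [0.053 0.081] [ 0.5368 -0.0852  0.0574] 314.0 242.0
[ 0.521 -0.117  0.05 ] [ 0.576 -0.036  0.063] 0.05781814800487728
c4 paddle 321 [ 0.5441 -0.0031] [0.05  0.231] [ 0.5376 -0.0375  0.0484] 295.0 231.0
c4 block 158 [ 0.5455 -0.0738] [0.05  0.087] [ 0.5379 -0.0866  0.0582] 305.0 236.0
[ 0.52  -0.117  0.05 ] [ 0.571 -0.031  0.065] 0.05873319728964177
```

Block centre is within ~2 mm of the axis. Now flip the lever with closed fingers, pushing from the back.

```bash
python3 - <<'E'
from h import *
A=np.array([.549,-.0755]); u=np.array([.266,-.964]); p=np.array([.964,.266]); R=Rdown(np.degrees(np.arctan2(p[1],p[0])))
P=lambda o:A+.1*u+o*p
command_gripper(0,40)
movep([*P(.048),.25],R); print(move_l([*P(.048),.184],feed=.12,until_force=6)); info()
print(move_l([*P(.006),.184],feed=.05,until_force=8)); info()
move_l([*P(.03),.184],feed=.1); move_l([*P(.03),.25],feed=.2)
movep([.57,-.15,.33],Rdown(0)); info()
im,W=cloud("wrist"); save("w5",im); x,y,z=np.moveaxis(W,-1,0); v,_=np.mgrid[0:384,0:512]
for n,m in(("grip",(v<300)&(z>.212)&(z<.235)&(abs(x-.58)<.08)&(y<-.2)),("tab",(v<300)&(z>.195)&(z<.212)&(abs(x-.58)<.08)&(y<-.12)&(y>-.2))):
    c=np.array(cv2.minAreaRect(W[m][:,:2].astype(np.float32))[0]); r=c-A; print(n,m.sum(),c.round(4),"along",(r@u).round(4),"perp",(r@p).round(4),"theta",np.arctan2(-r[0],-r[1]).round(3))
E
```

```text
False
18.27 [ 0.6225 -0.1594  0.1853] gap -0.0001 F [-0.6 -0.4 -0.2]
False
19.26 [ 0.5817 -0.1701  0.184 ] gap -0.0001 F [0.7 0.1 0.3]
20.57 [ 0.5694 -0.1498  0.3298] gap -0.0 F [-0.6  0.  -0.4]
grip 93 [ 0.6016 -0.2256] along 0.1587 perp 0.0108 theta -0.337
tab 307 [ 0.5584 -0.1745] along 0.0979 perp -0.0172 theta -0.095
```

Lever is now at about −17 mm offset: flipped. Now grasp the grip and pump.

```bash
cat > pump.py <<'E'
from h import *
A=np.array([.549,-.0755]); Z=.174
P=lambda t,r=.159:[A[0]-r*np.sin(t),A[1]-r*np.cos(t),Z]
def arc(t0,t1,f,feed=.15):
    n=max(1,int(np.ceil(abs(t1-t0)/.26)))
    for t in np.linspace(t0,t1,n+1)[1:]:
        if move_l(P(t),feed=feed,until_force=f): 
            r=sense()["position"][:2]-A; return True,np.arctan2(-r[0],-r[1])
    return False,t1
E
python3 - <<'E'
from pump import *
t=-.28; R=Rdown(15); c=P(t)
command_gripper(.06,25); movep([c[0],c[1],.27],R)
print(move_l(c,feed=.12,until_force=8)); info()
command_gripper(.0,25); info()
if sense()["finger_gap"]>.018:
    hit,t=arc(t,-.96,14); print("back",hit,t); info()
    for k in range(4):
        hit,t=arc(t,.5,16); print("fwd",hit,round(t,3)); info()
        if hit: break
        if k==1: break
        hit,t=arc(t,-.96,14); print("back",hit,round(t,3)); info()
im,W=cloud("side"); save("s6",im); np.save("s6.npy",W)
x,y,z=np.moveaxis(W,-1,0); m=(np.hypot(x-.549,y+.0755)<.03)&(z>.18); print("screw top z",np.percentile(z[m],[90,98]))
x,y,z=np.moveaxis(np.load("s4.npy"),-1,0); m=(np.hypot(x-.549,y+.0755)<.03)&(z>.18); print("before",np.percentile(z[m],[90,98]))
E
```

```text
False
22.67 [ 0.5936 -0.2285  0.175 ] gap 0.0598 F [ 0.5 -0.6 -0.5]
23.07 [ 0.5931 -0.2286  0.1748] gap 0.0253 F [-1.6  0.7  4.3]
back False -0.96
24.24 [ 0.6811 -0.1651  0.1748] gap 0.0252 F [1.7 0.3 5.3]
fwd False 0.5
26.69 [ 0.4716 -0.2148  0.1747] gap 0.0253 F [-1.2  1.2  9.3]
back False -0.96
29.14 [ 0.6808 -0.1656  0.1748] gap 0.025 F [1.8 0.8 6.2]
fwd False 0.5
31.59 [ 0.4715 -0.2146  0.1747] gap 0.0257 F [-1.2  1.6 10.1]
screw top z [0.20139271 0.20232215]
before [0.69107744 0.69253252]
```

Strokes work. Continue until the stop.

```bash
python3 - <<'E'
from pump import *
t=.5
for k in range(2):
    hit,t=arc(t,-.96,14); print("back",hit,round(t,3)); info()
    hit,t=arc(t,.5,20); print("fwd",hit,round(t,3)); info()
    if hit: break
_,W=cloud("side")
x,y,z=np.moveaxis(W,-1,0); m=(np.hypot(x-.549,y+.0755)<.03)&(z>.17)&(z<.25); print("screw top z",np.percentile(z[m],[90,98]))
x,y,z=np.moveaxis(np.load("side.npy"),-1,0); m=(np.hypot(x-.549,y+.0755)<.03)&(z>.17)&(z<.25); print("before",np.percentile(z[m],[90,98]))
E
```

```text
back False -0.96
34.09 [ 0.6807 -0.1657  0.1748] gap 0.0253 F [ 3.2 -0.9  5.2]
fwd False 0.5
36.54 [ 0.473  -0.2155  0.1747] gap 0.0251 F [ 3.8 -1.7  6.6]
back False -0.96
38.99 [ 0.6807 -0.1658  0.1748] gap 0.0255 F [ 2.5 -0.1  7.1]
fwd True 0.138
40.88 [ 0.5271 -0.2335  0.1749] gap 0.0253 F [-2.1 -1.2 -0.8]
screw top z [0.19729525 0.19940706]
before [0.21043494 0.21295926]
```

```bash
python3 - <<'E'
from pump import *
t=.138
hit,t=arc(t,-.7,14,.2); print("back",hit,round(t,3))
hit,t=arc(t,.4,25,.12); print("fwd",hit,round(t,3)); info()
print(np.round(sense()["ft_torque"],2))
c=sense()["position"]; r=c[:2]-A; t=np.arctan2(-r[0],-r[1]); move_l(P(t-.06),feed=.05); info()
command_gripper(.06); info()
p=sense()["position"]; move_l([p[0],p[1],.27],feed=.2)
movep([.57,-.15,.33],Rdown(0))
im,W=cloud("wrist"); save("w7",im); ims,V=cloud("side"); save("s7",ims); info()
x,y,z=np.moveaxis(W,-1,0); v,_=np.mgrid[0:384,0:512]
for n,m in(("grip",(v<300)&(z>.212)&(z<.235)&(abs(x-.56)<.08)&(y<-.2)),("tab",(v<300)&(z>.195)&(z<.212)&(abs(x-.56)<.08)&(y<-.12)&(y>-.2)),("screw",(v<300)&(np.hypot(x-.549,y+.0755)<.02)&(z>.185))):
    q=W[m]; cc=np.array(cv2.minAreaRect(q[:,:2].astype(np.float32))[0]); r=cc-A; print(n,m.sum(),cc.round(4),"theta",np.arctan2(-r[0],-r[1]).round(3),"r",np.hypot(*r).round(3),"z",np.median(q[:,2]).round(4))
cv2.imwrite("pics/p7.png",np.hstack([cv2.resize(cv2.imread("pics/w7.png"),(400,300)),cv2.resize(cv2.imread("pics/s7.png")[150:300,210:410],(400,300))]))
E
```

```text
back True -0.065
fwd False 0.4
42.0 [ 0.4872 -0.2225  0.1748] gap 0.0257 F [-2.2 -0.6  9.3]
[-0.17  0.7  -0.01]
42.35 [ 0.4978 -0.2266  0.1748] gap 0.0256 F [ 1.1 -0.7  6.7]
42.77 [ 0.496  -0.2253  0.1736] gap 0.0599 F [ 0.5 -0.3 -0. ]
44.07 [ 0.5686 -0.151   0.3283] gap 0.0599 F [ 0.   0.2 -0.2]
grip 0 [0. 0.] theta 1.707 r 0.554 z nan
tab 336 [ 0.4935 -0.1563] theta 0.602 r 0.098 z 0.209
screw 1430 [ 0.5484 -0.0741] theta 2.763 r 0.002 z 0.1888
  return _methods._mean(a, axis=axis, dtype=dtype,
  ret = ret.dtype.type(ret / rcount)
```

View pics/p7.png

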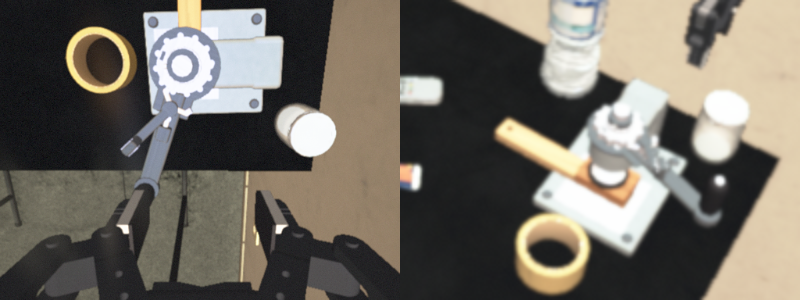

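```bash
python3 - <<'E'
from h import *
W7=None
def top(W,n):
    x,y,z=np.moveaxis(W,-1,0); v,_=np.mgrid[0:384,0:512]; m=(v<330)&(np.hypot(x-.549,y+.0745)<.007)&(z>.15)&(z<.25); print(n,m.sum(),np.median(z[m]).round(4))
top(np.load("w4.npy"),"wrist before"); _,W=cloud("wrist"); top(W,"wrist now")
top(np.load("s4.npy"),"side before"); top(np.load("s6.npy"),"side after 2"); _,W=cloud("side"); top(W,"side now")
top(np.load("c4.npy"),"scene before"); _,W=cloud("scene"); top(W,"scene now"); info()
E
```

```text
wrist before 297 0.2109
wrist now 274 0.1981
side before 16 0.2117
side after 2 19 0.2009
side now 18 0.1985
scene before 14 0.2115
scene now 12 0.2002
44.22 [ 0.5689 -0.1511  0.3293] gap 0.06 F [0.8 0.3 0.2]
```

Travel so far 12.9 mm (≈2.6 rad), and strokes 3–4 added only 0.44 rad together, so it is at or close to the stop. One more logged stroke to make sure.

```bash
python3 - <<'E'
from pump import *
p=[.496,-.2253]; R=Rdown(15)
movep([*p,.25],R); move_l([*p,Z],feed=.15,until_force=8); command_gripper(0,30)
print(move_l(P(.1),feed=.2),move_l(P(-.2),feed=.2),move_l(P(-.45),feed=.2),move_l(P(-.7),feed=.2),move_l(P(-.97),feed=.2)); info()
for t in np.linspace(-.97,.53,9)[1:]:
    hit=move_l(P(t),feed=.12,until_force=30); s=sense(); r=s["position"][:2]-A
    print(round(t,2),hit,"theta",np.arctan2(-r[0],-r[1]).round(3),"r",np.hypot(*r).round(4),"F",np.round(s["wrist_force"],1))
    if hit: sleep(.15); info(); break
_,W=cloud("side"); x,y,z=np.moveaxis(W,-1,0); m=(np.hypot(x-.549,y+.0745)<.007)&(z>.15)&(z<.25); print(np.median(z[m]))
E
```

```text
False False False False False
47.67 [ 0.6819 -0.163   0.1752] gap 0.0251 F [-0.8  1.   7. ]
-0.78 False theta -0.769 r 0.159 F [-2.9  2.1  7.6]
-0.6 False theta -0.591 r 0.1588 F [-1.6  2.7  6.5]
-0.41 False theta -0.403 r 0.1587 F [-2.2  3.7  7. ]
-0.22 False theta -0.213 r 0.1586 F [-2.9  3.1  7.6]
-0.03 False theta -0.039 r 0.1586 F [2.7 2.5 6.9]
0.16 False theta 0.156 r 0.1587 F [-1.   3.6  9.3]
0.34 False theta 0.343 r 0.1587 F [-0.7  3.9  9.2]
0.53 False theta 0.515 r 0.1588 F [ 5.4 -0.8  4.7]
0.19825284874186333
```

Resistance only shows at θ≈−0.03 and 0.52, one tooth apart, and the screw moves no further: nut is at its stop. Release, check the lever and paddle, hand in.

```bash
python3 - <<'E'
from pump import *
move_l(P(.49),feed=.05); command_gripper(.06); p=sense()["position"]; move_l([p[0],p[1],.27],feed=.2)
movep([.57,-.15,.33],Rdown(0)); info()
im,W=cloud("wrist"); save("w8",im); ims,V=cloud("side"); save("s8",ims)
x,y,z=np.moveaxis(W,-1,0); v,_=np.mgrid[0:384,0:512]
m=(v<300)&(z>.195)&(z<.212)&(abs(x-.54)<.09)&(y<-.1)&(y>-.2); c=np.array(cv2.minAreaRect(W[m][:,:2].astype(np.float32))[0])-A; print("tab theta",np.arctan2(-c[0],-c[1]),np.hypot(*c),"handle ~",np.arctan2(-(p[0]-A[0]),-(p[1]-A[1])))
h=cv2.cvtColor(ims,cv2.COLOR_RGB2HSV); wood=(h[...,1]>80)&(h[...,0]<28)&(h[...,0]>4); x,y,z=np.moveaxis(V,-1,0)
P_=V[wood&(z>.05)&(z<.065)&(x>.5)&(x<.62)&(y>-.14)&(y<0)]; print("block",np.round(cv2.minAreaRect(P_[:,:2].astype(np.float32))[0],4))
cv2.imwrite("pics/p8.png",np.hstack([cv2.resize(cv2.imread("pics/w8.png"),(400,300)),cv2.resize(cv2.imread("pics/s8.png")[150:300,210:410],(400,300))]))
E
```

```text
52.85 [ 0.5695 -0.1496  0.3279] gap 0.0601 F [-0.6 -0.5  0.3]
tab theta 0.7341006675447667 0.09789194743880651 handle ~ 0.4942406184084037
block [ 0.5471 -0.0764]
```

View pics/p8.png

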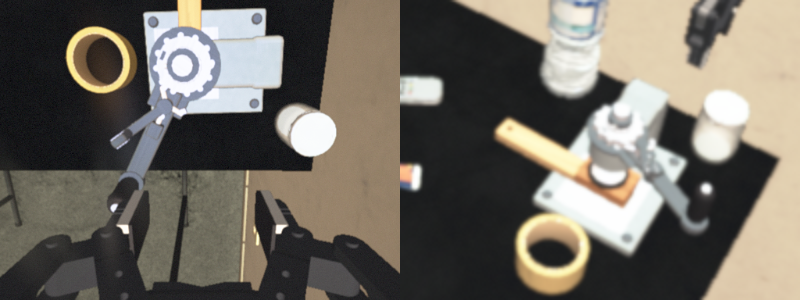

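Lever at (120,138) is on the platen-down side of the handle, block centred, everything else in place.

```bash
python3 -c "
from rig import *
print(finish_job())"
```

```text
the job is handed in; nothing more can be done
None
```

I handed the job in at about 53 s of the 69 s: the paddle is flat on the bed with its block about 2 mm from the screw's axis, and the lever is on the platen-down side. I judged the nut to be at its stop because the screw stopped moving after about 13 mm of travel; I had no direct reading of the nut angle or the squeeze force, and no verdict came back.

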